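# Find the candle holder that takes the plug gauge and slide it to the glazing mat

### The arm

A 6-joint arm with a two-finger parallel gripper is mounted at the origin on the work surface. World frame = base frame: x ahead of the robot, y to its left, z up, the work surface at z = 0. Lengths are in m, angles in rad, forces in N, time in s.
With the tool pointing down it reaches from about 0.325 to 0.925 m from the base axis. Payload 3.1 kg.
Tool frame: the origin (TCP) lies midway between the tips of the shut fingers; the grasp point (between the pads) lies 19 mm behind it; z points along the fingers, y is the line along which they close (so a half turn about z gives the same grasp; the last joint's range is limited). The gripper opens to 85 mm and grips with 20 to 120 N. Pads are 22 mm wide; open, the fingers measure 114 mm over their backs; the gripper's body (76 mm by 85 mm) begins 54 mm behind the grasp point. The pads swing forward as they close: fully open they stand 13 mm farther back than shut.
Start: joints at [-1.389, 0.217, 1.613, -0, 1.311, -0.112], TCP at [0.181, -0.598, 0.231] pointing down, gripper open.
Joint ranges: [-2.75, 2.75], [-0.78, 2.1], [0.31, 2.55], [-1.13, 4.27], [0.13, 2.63], [-2.58, 2.58]. Speed limits (rad/s): [2.79, 2.79, 3.14, 3.14, 3.14, 3.14].

### API

Orientations are given as a unit quaternion [x, y, z, w].
In Python, from plant import env gives the robot as it stands.
- The arm moves only by the tool move_arm, never from a script. Its argument "increments" is a list that holds one entry, the list of rows, each a list of 5 numbers: the shift along the tool's x, y, z in cm, then the turn about the tool's z in degrees, then the finger opening in cm, from 0 to 8.54. In form: [[[dx, dy, dz, turn, gripper], ...]]. A call has 1 to 12 rows; each row shifts and turns the commanded pose from where the row before left it, along the tool's axes as they then stand; what a row does not reach is not made up. A row lasts 1/12 s, in which the tool goes at most 41.7 mm and 7.16 degrees, less where a joint would pass 70% of its speed; a pose out of reach is approached as far as the arm can. A call is refused whole if a number of a shift passes 4.17 or a number of a turn 7.16, either way. A call with a gripper value outside its range is refused whole. The fingers move at their own pace and stop on an object; the grip force is fixed at half the most. Time passes only in rows, so rows that do not move let the fingers close. It gives the time, the measured TCP pose, the force, the opening and the grip force at its end, in the units of the state.
- env.state(): the state, without advancing time (a new reading comes with each control period).
- env.snapshot(name): name is "side" or "top" or "wrist"; returns a dict with "color" (400x640x3 uint8, red, green, blue), "fx", "fy", "cx", "cy" (pixels), "dist_coeffs" ([k1, k2, p1, p2, k3] as OpenCV has them; the pictures are not rectified), "pose" (4x4, takes a point from camera to world coordinates); the wrist camera has in their place "mount" (4x4, takes a point from camera to tool coordinates, whose origin is the TCP and whose axes are the flange's). Camera axes: x right, y up, looking along -z (the intrinsics and any distortion apply to the point x, -y, -z); pixel columns grow to the right and rows downward; lengths in m; the calibration is good to about 2 mm. A picture is of the moment at which its call begins: read the wrist's pose just before it. There is no depth.
- env.finish_job(): hands the job in; it is judged then, once.
Trained networks look in a picture, given as the dict that the camera call returned (one of the last four; its "shot" number tells which), for a name from the list of things; names that differ only in an ending like _2 or _b are one class to them, and where a whole thing is asked for, a point or a joint stands for the part that bears it (a point fixed in the world has none). Each returns a list of dicts, best first, with "conf" (0 to 1); they miss things now and then, are a little off and sometimes report something else, mostly with a low value. They report only what shows in the picture. A call takes as long as a camera call.
- env.outline_of(picture, query): "region" (400x640 bool, what is visible of it) and "point" ([column, row] in pixels, amid what is visible of it).
- env.pinpoint(picture, query): "point" ([column, row] in pixels: a listed point, or the origin of a listed thing).
The state is a dict: "t": time; "joint_positions": joint angles; "dq": joint speeds; "joint_torque": joint torques, N m; "eef_pos": TCP position; "orientation": TCP orientation; "wrist_force": force on the tool from outside, world axes, zero at the start; "moment": the same for the moment, N m; "width": finger opening in m; "grip_force": force on a finger pad.
Only numpy, scipy, OpenCV 4.12 (cv2) and the standard library are available. Lean on these libraries where they do the work, as an engineer would, in place of code of your own. Each camera call takes 0.05 s, during which the arm holds its last target. There are 200 camera calls.

### The job

Of the three biscuit-fired candle holders at the back, only one has a socket wide enough for a candle. Take the red-banded plug gauge from its stand, try it in the sockets until you find the one it goes deep into, and with the gauge still in that socket slide the holder along the table until its foot is wholly on the blue glazing mat; then put the gauge back down in its hole in the stand. Biscuit ware must not be handled, so do not touch the holders with the gripper, do not lift or tip them, and leave the two tight holders and everything else where they stand.

Things in the scene. Friction and masses are not known exactly. Their poses are not given: they have to be found in the camera images.
- holder_a: One of three look-alike biscuit-fired (pinkish, unglazed) candle holders, loose, about 0.55 kg, upright: saucer foot 92 mm across and 14 mm high, stout round stem 62 to 69 mm across, 66 mm high in all. Origin: centre of the underside, z up the axis. In its top, on the axis, a socket: mouth 32 mm wide for the first 6 mm, then the socket proper down to 58 mm below the rim.
- holder_b: Another of the three holders, shaped as holder_a, same origin. In one of the three (a different one each time) the socket proper is 28.5 mm wide and takes the gauge; in the other two it is 22.5 mm and stops the gauge 6 to 9 mm below the rim. They slide easily on the table (a few newtons).
- holder_c: The third holder; see holder_a and holder_b.
- gauge: Plug gauge with a red band, loose, about 0.32 kg, 116 mm long, upright in its stand, pin down. Origin: centre of the pin's lower end; z up along the gauge. From there up: steel pin, 25 mm diameter, 50 mm long (its last 4 mm taper to 21 mm), dark collar 40 mm across from 50 to 56 mm, hexagonal aluminium handle 30 mm across flats from 56 to 116 mm, flats facing along the body's y axis and every 60 degrees.
- gauge_grip (a point): Centre of the gauge's handle, on its axis, 86 mm above the pin's lower end; grip the handle here across two flats (30 mm), from above.
- stand_hole (a point): Centre of the mouth of the gauge's hole, in the top face of the fixed wooden stand (block 190 x 80 x 60 mm, long along this frame's x; z up). The hole is 31 mm wide, 55 mm deep. The gauge hangs in it by its collar, which rests on the top face 60 mm above the table: its pin end is then 50 mm below this point. The small gauge is 100 mm from here towards +x.
- mat: The blue glazing mat with a pale border, fixed flat on the table between the holders and the robot, 1 mm thick; things slide onto it without a step. 150 mm along its x, 200 mm along its y. Origin: its centre, z up. A holder's foot is wholly on it when the holder's axis is within 29 mm of the centre along the mat's x and 54 mm along its y.
- small_gauge: Smaller gauge with a yellow band, loose, in the stand's other hole; 106 mm long, collar 40 mm across, handle 20 mm. Origin: its pin's lower end. Not used.
- clay_head: Clay head on a plywood board, fixed: 180 (x) x 150 (y) x 125 mm. Origin: centre of the underside. It stands on one side of the table and the gauge stand on the other.
- spray_bottle: Spray bottle, loose, 70 mm wide and 205 mm high, at the far edge behind the holders. Origin: centre of the underside.
- glaze_jar_1: Glaze jar with a white lid, loose, 77 mm wide and 98 mm high, behind the holders. Origin: centre of the underside.
- glaze_jar_2: As glaze_jar_1.
- glaze_brush: Brush lying on the table, loose, 170 mm long along its x, 13 mm high, at the robot's left, beyond the work. Origin: on its underside.

How it is judged:
On the way, in this order (a step that is already met when the one before it is completed fails the run):
1. the gauge stands at least 30 mm deep in the socket of a holder that still stands where it started (within 40 mm) (((z of gauge in the frame of holder_a between -0.005 and 0.036 m and horizontal distance between gauge and holder_a below 0.012 m and distance of holder_a from where it was at the start of the episode below 0.04 m) or (z of gauge in the frame of holder_b between -0.005 and 0.036 m and horizontal distance between gauge and holder_b below 0.012 m and distance of holder_b from where it was at the start of the episode below 0.04 m) or (z of gauge in the frame of holder_c between -0.005 and 0.036 m and horizontal distance between gauge and holder_c below 0.012 m and distance of holder_c from where it was at the start of the episode below 0.04 m))), for 0.2 s.
2. that holder stands wholly on the mat with the gauge still at least 30 mm deep in it (((z of gauge in the frame of holder_a between -0.005 and 0.036 m and horizontal distance between gauge and holder_a below 0.012 m and x of holder_a in the frame of mat between -0.031 and 0.031 m and y of holder_a in the frame of mat between -0.056 and 0.056 m and angle between holder_a's own z axis and vertical below 0.12 rad and height (world z) of holder_a below 0.006 m) or (z of gauge in the frame of holder_b between -0.005 and 0.036 m and horizontal distance between gauge and holder_b below 0.012 m and x of holder_b in the frame of mat between -0.031 and 0.031 m and y of holder_b in the frame of mat between -0.056 and 0.056 m and angle between holder_b's own z axis and vertical below 0.12 rad and height (world z) of holder_b below 0.006 m) or (z of gauge in the frame of holder_c between -0.005 and 0.036 m and horizontal distance between gauge and holder_c below 0.012 m and x of holder_c in the frame of mat between -0.031 and 0.031 m and y of holder_c in the frame of mat between -0.056 and 0.056 m and angle between holder_c's own z axis and vertical below 0.12 rad and height (world z) of holder_c below 0.006 m))), for 0.2 s.
At the end, for the whole second after the job is handed in: Gauge upright (0.12 rad) and still in its stand hole, pin end 45 mm or more below the mouth; one holder upright and still, foot wholly on the mat (axis within 31 mm in x, 56 mm in y of its centre); the other two upright within 25 mm of their starts (horizontal distance between gauge and stand_hole below 0.006 m and z of gauge in the frame of stand_hole below -0.045 m and angle between gauge's own z axis and vertical below 0.12 rad and linear speed of gauge below 0.02 m/s and ((x of holder_a in the frame of mat between -0.031 and 0.031 m and y of holder_a in the frame of mat between -0.056 and 0.056 m and angle between each of holder_a, holder_b, holder_c's own z axis and vertical below 0.12 rad and height (world z) of holder_a below 0.006 m and linear speed of holder_a below 0.02 m/s and distance of each of holder_b, holder_c from where it was at the start of the episode below 0.025 m) or (x of holder_b in the frame of mat between -0.031 and 0.031 m and y of holder_b in the frame of mat between -0.056 and 0.056 m and angle between each of holder_b, holder_a, holder_c's own z axis and vertical below 0.12 rad and height (world z) of holder_b below 0.006 m and linear speed of holder_b below 0.02 m/s and distance of each of holder_a, holder_c from where it was at the start of the episode below 0.025 m) or (x of holder_c in the frame of mat between -0.031 and 0.031 m and y of holder_c in the frame of mat between -0.056 and 0.056 m and angle between each of holder_c, holder_a, holder_b's own z axis and vertical below 0.12 rad and height (world z) of holder_c below 0.006 m and linear speed of holder_c below 0.02 m/s and distance of each of holder_a, holder_b from where it was at the start of the episode below 0.025 m))); the robot touches nothing.
It fails at once if the gripper or arm touches a holder (more than 1 N) (contact force between any of the fingers, the arm and holder_a above 1 N or contact force between any of the fingers, the arm and holder_b above 1 N or contact force between any of the fingers, the arm and holder_c above 1 N).
It fails at once if a holder is lifted more than 15 mm or tipped by more than 0.35 rad (height (world z) of any of holder_a, holder_b, holder_c above 0.015 m or angle between any of holder_a, holder_b, holder_c's own z axis and vertical above 0.35 rad).
It fails at once if more than one holder is shifted by over 40 mm (distance of each of holder_a, holder_b from where it was at the start of the episode above 0.04 m or distance of each of holder_a, holder_c from where it was at the start of the episode above 0.04 m or distance of each of holder_b, holder_c from where it was at the start of the episode above 0.04 m).
It fails at once if a bystander (small gauge, spray bottle, glaze jars, brush) is moved by more than 25 mm (distance of any of small_gauge, spray_bottle, glaze_jar_1, glaze_jar_2, glaze_brush from where it was at the start of the episode above 0.025 m).
It also fails if it takes over 72 s, if anything falls off the work surface, if the arm or the gripper's body presses on something with over 40 N, if the wrist force passes 120 N, or if a joint passes its speed limit or range.

## Working session

There is one attempt and no reset: what is moved stays moved. The work goes in short steps, Python scripts to look and compute and a tool call to move; the robot and the scene stay as the last step left them, time stands still between calls to the robot, and variables do not carry over. Pictures are saved under pics/ and viewed, at most 10 in all, crops included, and the job is handed in when it is done.

Besides the shell and the picture viewer there is one more tool, called as a command line: name --argument value ..., lists and objects as JSON in quotes. move_arm: Moves the arm, as the interface text tells. Its arguments: {"type":"object","properties":{"increments":{"type":"array"}},"required":["increments"]}

```bash
mkdir -p pics; cat > h.py <<'E'
from plant import env
import numpy as np, cv2
from scipy.spatial.transform import Rotation as R
def snap(n):
    s=env.state(); p=env.snapshot(n)
    if n=="wrist":
        T=np.eye(4);T[:3,:3]=R.from_quat(s["orientation"]).as_matrix();T[:3,3]=s["eef_pos"]
        p["pose"]=T@np.array(p["mount"])
    return p
def save(p,f): cv2.imwrite("pics/"+f,p["color"][:,:,::-1])
def K(p): return np.array([[p["fx"],0,p["cx"]],[0,p["fy"],p["cy"]],[0,0,1.]])
def w(p,px,z):
    u=cv2.undistortPoints(np.array([[px]],float),K(p),np.array(p["dist_coeffs"],float))[0,0]
    P=np.array(p["pose"]);d=P[:3,:3]@np.array([u[0],-u[1],-1]);o=P[:3,3]
    return o+d*(z-o[2])/d[2]
def proj(p,X):
    P=np.array(p["pose"]);c=(np.array(X)-P[:3,3])@P[:3,:3];c=c*[1,-1,-1]
    return cv2.projectPoints(c.reshape(1,3),np.zeros(3),np.zeros(3),K(p),np.array(p["dist_coeffs"],float))[0][0,0]
E
python3 - <<'E'
from h import *
print(env.state())
for n in("top","side"):
    p=snap(n); save(p,n+"0.png")
    print(n,np.round(p["pose"],3).tolist())
    for q,z in(("holder_a",0),("gauge",.01),("gauge_grip",.096),("stand_hole",.06),("mat",.001),("small_gauge",.02),("clay_head",0),("spray_bottle",0),("glaze_jar_1",0),("glaze_brush",0)):
        for d in env.pinpoint(p,q)[:4]: print(n,q,round(d["conf"],2),np.round(d["point"]),np.round(w(p,d["point"],z),3))
E
```

```text
{'t': 0.0, 'joint_positions': array([-1.38917671e+00,  2.17755180e-01,  1.61493461e+00,  3.07573736e-05,
        1.31131431e+00, -1.12208011e-01]), 'dq': array([-0.00122486, -0.0004408 ,  0.00016585, -0.00123655, -0.00130673,
        0.00042598]), 'joint_torque': array([-8.68282277e-04, -3.96845663e+01, -3.03853476e+01, -2.17919005e-04,
        9.68516339e-03,  4.91321885e-06]), 'eef_pos': array([ 0.18088729, -0.59739465,  0.2299674 ]), 'orientation': array([ 9.89227424e-01,  1.46381864e-01, -2.69870170e-05, -1.20551175e-03]), 'wrist_force': array([-0.02806258, -0.23826886,  0.68581665]), 'moment': array([-0.00795806,  0.01385599,  0.01774443]), 'grip_force': 0.0, 'width': 0.08523100748424364}
top [[0.023, 0.995, -0.099, 0.47], [-1.0, 0.021, -0.021, 0.044], [-0.019, 0.1, 0.995, 1.341], [0.0, 0.0, 0.0, 1.0]]
top holder_a 0.79 [350. 188.] [ 0.646 -0.018  0.   ]
top holder_a 0.67 [390. 196.] [ 0.621 -0.147  0.   ]
top holder_a 0.57 [301. 194.] [0.621 0.142 0.   ]
top gauge 0.44 [456. 248.] [ 0.459 -0.36   0.01 ]
top gauge_grip 0.66 [463. 252.] [ 0.447 -0.356  0.096]
top stand_hole 0.91 
[... 794 characters left out ...]

side gauge 0.67 [265. 360.] [ 0.453 -0.366  0.01 ]
side gauge_grip 0.93 [262. 324.] [ 0.451 -0.36   0.096]
side stand_hole 0.92 [261. 339.] [ 0.449 -0.36   0.06 ]
side stand_hole 0.48 [264. 175.] [0.425 0.352 0.06 ]
side mat 0.79 [266. 256.] [ 0.444 -0.028  0.001]
side mat 0.49 [261. 340.] [ 0.443 -0.307  0.001]
side small_gauge 0.58 [315. 349.] [ 0.546 -0.354  0.02 ]
side clay_head 0.82 [286. 196.] [0.499 0.308 0.   ]
side spray_bottle 0.65 [363. 201.] [0.749 0.262 0.   ]
side spray_bottle 0.54 [263. 323.] [ 0.444 -0.261  0.   ]
side glaze_jar_1 0.77 [409. 292.] [ 0.776 -0.188  0.   ]
side glaze_jar_1 0.74 [378. 225.] [0.767 0.112 0.   ]
side glaze_brush 0.5 [263. 176.] [0.414 0.475 0.   ]
```

View pics/top0.png

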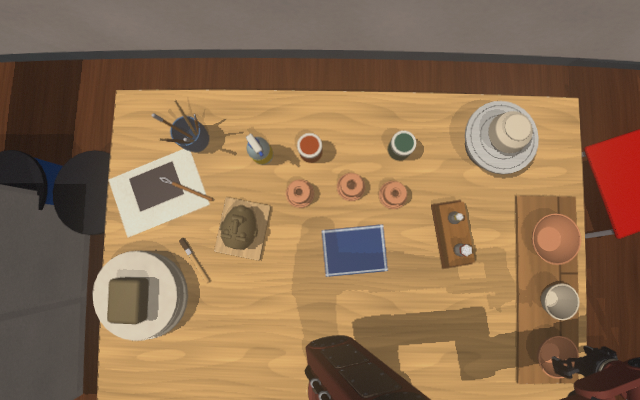

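View pics/side0.png

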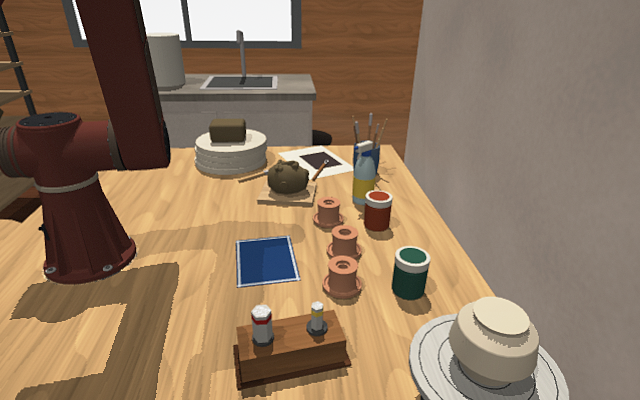

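Both views agree: the red gauge is in the stand's near hole (top 463,251; side 262,324). The holders are at top (301,194), (350,188) and (395,196), with the mat at (354,252). I'll move above the gauge.

move_arm --increments '[[[2.9,-1.5,-0.3,0,8.5],[2.9,-1.5,-0.3,0,8.5],[2.9,-1.5,-0.3,0,8.5],[2.9,-1.5,-0.3,0,8.5],[2.9,-1.5,-0.3,0,8.5],[2.9,-1.5,-0.3,0,8.5],[2.9,-1.5,-0.3,0,8.5],[2.9,-1.5,-0.3,0,8.5],[2.9,-1.5,-0.3,0,8.5],[2.9,-1.5,-0.3,0,8.5],[0,0,0,0,8.5],[0,0,0,0,8.5]]]'

```text
t: 2.1
eef_pos: [0.4162, -0.3696, 0.2617]
orientation: [0.989, 0.148, 0.0, 0.0]
wrist_force: [-0.2, -0.4, 0.2]
width: 0.0851
grip_force: 0.0
```

```bash
python3 - <<'E'
from h import *
s=env.state();print(s["eef_pos"],R.from_quat(s["orientation"]).as_matrix().round(3).tolist(),s["joint_positions"].round(2))
p=snap("wrist");save(p,"w1.png");print(np.round(p["mount"],3).tolist(),p["fx"])
for q,z in(("gauge_grip",.096),("stand_hole",.06),("small_gauge",.02),("gauge",.01)):
    for d in env.pinpoint(p,q)[:2]: print(q,round(d["conf"],2),np.round(d["point"]),np.round(w(p,d["point"],z),4))
E
```

```text
[ 0.41624546 -0.36964795  0.26167808] [[0.956, 0.293, 0.0], [0.293, -0.956, -0.001], [-0.0, 0.001, -1.0]] [-0.85  0.05  1.74 -0.    1.35  0.42]
[[0.001, 0.954, 0.3, 0.076], [1.0, -0.001, -0.0, -0.001], [0.0, 0.3, -0.954, -0.142], [0.0, 0.0, 0.0, 1.0]] 343.5547720596208
gauge_grip 0.66 [317. 142.] [ 0.4499 -0.3576  0.096 ]
gauge_grip 0.32 [327.  35.] [ 0.5371 -0.3395  0.096 ]
small_gauge 0.61 [331.  35.] [ 0.5502 -0.3416  0.02  ]
gauge 0.58 [316. 133.] [ 0.449  -0.3571  0.01  ]
```

View pics/w1.png

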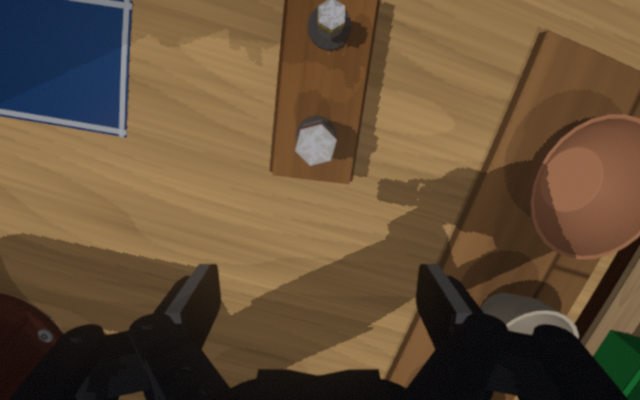

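Gauge handle top sits at (316,145), stand along image-vertical. Next I'll measure the hexagon's orientation and centre.

```bash
python3 - <<'E'
from h import *
p=snap("wrist");c=p["color"]
x0,y0=285,110
cr=c[y0:y0+65,x0:x0+65]
cv2.imwrite("pics/w1c.png",cv2.resize(cr[:,:,::-1],None,fx=9,fy=9,interpolation=cv2.INTER_CUBIC))
g=c.astype(int); 
m=((g.min(2)>125)).astype(np.uint8); m2=np.zeros_like(m); m2[y0:y0+65,x0:x0+65]=m[y0:y0+65,x0:x0+65]
cs,_=cv2.findContours(m2,cv2.RETR_EXTERNAL,cv2.CHAIN_APPROX_NONE); k=max(cs,key=cv2.contourArea)
W=np.array([w(p,q[0].astype(float),.126)[:2] for q in k])
print(len(k),W.min(0),W.max(0),cv2.minEnclosingCircle(W.astype(np.float32)))
for a in range(0,60,5):
    th=[np.radians(a+60*i) for i in range(3)]
    print(a,[round(1000*np.ptp(W@[np.cos(t),np.sin(t)]),1) for t in th])
o=env.outline_of(p,"gauge")
if o:
    ys,xs=np.where(o[0]["region"]);print(xs.min(),xs.max(),ys.min(),ys.max())
E
```

```text
109 [ 0.43470878 -0.37060401] [ 0.46742734 -0.34149594] ((0.45111989974975586, -0.3560838997364044), 0.01652253419160843)
0 [np.float64(32.7), np.float64(32.8), np.float64(32.5)]
5 [np.float64(32.6), np.float64(32.8), np.float64(32.5)]
10 [np.float64(32.2), np.float64(32.5), np.float64(32.3)]
15 [np.float64(31.5), np.float64(32.0), np.float64(31.8)]
20 [np.float64(30.9), np.float64(31.2), np.float64(31.1)]
25 [np.float64(30.2), np.float64(30.2), np.float64(30.1)]
30 [np.float64(29.3), np.float64(29.1), np.float64(28.9)]
35 [np.float64(29.8), np.float64(29.7), np.float64(29.8)]
40 [np.float64(30.7), np.float64(30.6), np.float64(30.8)]
45 [np.float64(31.4), np.float64(31.2), np.float64(31.7)]
50 [np.float64(32.2), np.float64(31.8), np.float64(32.3)]
55 [np.float64(32.6), np.float64(32.3), np.float64(32.6)]
294 333 114 161
```

View pics/w1c.png

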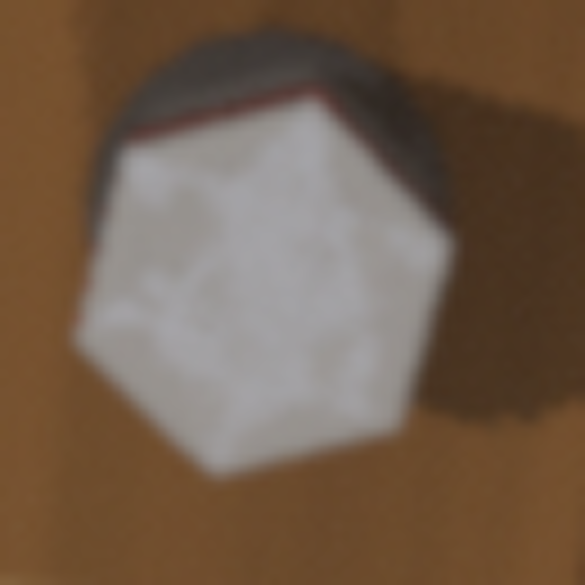

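move_arm --increments '[[[0,0,0,5.2,8.5],[0,0,0,5.2,8.5],[0,0,0,5.1,8.5],[1.75,-0.6,2.5,0,8.5],[1.75,-0.6,2.5,0,8.5],[0,0,2.5,0,8.5],[0,0,2,0,8.5],[0,0,1,0,8.5],[0,0,0,0,8.5],[0,0,0,0,8.5]]]'

```text
t: 3.28
eef_pos: [0.4495, -0.3582, 0.1562]
orientation: [1.0, 0.011, -0.0, -0.0]
wrist_force: [-0.4, -0.9, 0.3]
width: 0.0852
grip_force: 0.0
```

```bash
python3 - <<'E'
from h import *
s=env.state();print(s["eef_pos"],R.from_quat(s["orientation"]).as_matrix().round(3).tolist())
E
```

```text
[ 0.44945584 -0.35820743  0.15623854] [[1.0, 0.022, -0.001], [0.022, -1.0, 0.001], [-0.001, -0.001, -1.0]]
```

move_arm --increments '[[[0.15,-0.15,2.5,0,8.5],[0,0,2.5,0,8.5],[0,0,2,0,8.5],[0,0,0.9,0,8.5],[0,0,0,0,8.5],[0,0,0,0,2],[0,0,0,0,2],[0,0,0,0,2],[0,0,0,0,2],[0,0,0,0,2],[0,0,0,0,2],[0,0,0,0,2]]]'

```text
t: 4.28
eef_pos: [0.4522, -0.357, 0.0789]
orientation: [1.0, 0.012, 0.001, 0.001]
wrist_force: [0.0, 1.3, 5.4]
width: 0.0295
grip_force: 60.1
```

move_arm --increments '[[[0,0,-0.5,0,2],[0,0,-1.5,0,2],[0,0,-2,0,2],[0,0,-2.5,0,2],[0,0,-2.5,0,2],[0,0,-2,0,2],[0,0,0,0,2]]]'

```text
t: 4.87
eef_pos: [0.4532, -0.3583, 0.1918]
orientation: [1.0, 0.012, 0.003, 0.003]
wrist_force: [0.9, -0.9, -3.0]
width: 0.0294
grip_force: 60.6
```

move_arm --increments '[[[0,-2,0,0,2],[0,-3.4,0,0,2],[0,-3.4,0,0,2],[0.8,-3.4,0,0,2],[1.5,-3.4,0,0,2],[1.5,-3.4,0,0,2],[1.5,-3.4,0,0,2],[1.5,-3.4,0,0,2],[1,-3.4,0,0,2],[0.8,-2.3,0,0,2],[0,-1,0,0,2],[0,0,0,0,2]]]'

```text
t: 5.87
eef_pos: [0.5281, -0.027, 0.1849]
orientation: [1.0, 0.013, -0.002, -0.001]
wrist_force: [0.0, -0.3, -3.5]
width: 0.0296
grip_force: 60.6
```

```bash
cat > look.py <<'E'
from h import *
import sys
s=env.state();print(s["eef_pos"],R.from_quat(s["orientation"]).as_matrix().round(3)[0],s["width"],s["wrist_force"])
p=snap("wrist");save(p,sys.argv[1])
for q,z in(("holder_a",0),("mat",.001)):
    for d in env.pinpoint(p,q)[:3]: print(q,round(d["conf"],2),np.round(d["point"]),np.round(w(p,d["point"],z),4))
for d in env.outline_of(p,"holder_a")[:3]:
    r=d["region"].astype(np.uint8);k=max(cv2.findContours(r,0,1)[0],key=cv2.contourArea)
    print("outl",round(d["conf"],2),np.round(d["point"]),cv2.boundingRect(k))
E
python3 look.py w2.png
```

```text
[ 0.52811702 -0.02699532  0.1849227 ] [ 1.     0.027 -0.004] 0.029595427842149812 [ 0.0281884  -0.25847368 -3.51793831]
holder_a 0.82 [312.  44.] [ 0.6463 -0.0181  0.    ]
holder_a 0.75 [462.  78.] [ 0.623  -0.1552  0.    ]
holder_a 0.68 [134.  74.] [0.6192 0.1448 0.    ]
outl 0.87 [316.  48.] (258, 0, 111, 100)
outl 0.83 [120.  69.] (45, 15, 136, 109)
outl 0.73 [470.  74.] (415, 21, 128, 110)
```

View pics/w2.png

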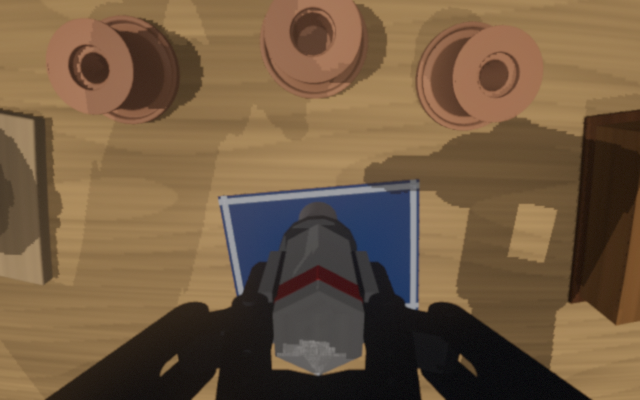

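Holder mouths are at about (92,67), (313,36) and (494,74); the gauge is held at (317,300). The middle bore looks widest. I'll overlay expected circles on crops to compare.

```bash
cat > fit.py <<'E'
from h import *
from scipy.optimize import minimize
p=snap("wrist");g=cv2.GaussianBlur(cv2.cvtColor(p["color"],cv2.COLOR_RGB2GRAY),(3,3),0).astype(float)
t=np.linspace(0,2*np.pi,72,endpoint=False);cs=np.c_[np.cos(t),np.sin(t)]
def circ(c,r,z): return np.array([proj(p,[c[0]+r*a,c[1]+r*b,z]) for a,b in cs])
def samp(c,r,z):
    q=circ(c,r,z).astype(np.float32)
    return cv2.remap(g.astype(np.float32),q[:,:1],q[:,1:],cv2.INTER_LINEAR)[:,0]
out=[]
for px in ((92,67),(313,36),(494,74)):
    c0=w(p,px,.066)[:2]
    # mouth: maximise outward brightness step at r=16 mm on z=.066
    f=lambda c:-np.median(samp(c,.0172,.066)-samp(c,.0148,.066))-.3*np.median(samp(c,.0315,.066)-samp(c,.0345,.066))
    gr=[(f(c0+[i,j]),i,j) for i in np.arange(-.006,.0061,.001) for j in np.arange(-.006,.0061,.001)]
    b=min(gr);c=c0+[b[1],b[2]]
    r=minimize(f,c,method="Nelder-Mead",options=dict(initial_simplex=[c,c+[.001,0],c+[0,.001]]));c=r.x
    prof=[(rr,round(float(np.mean(samp(c,rr/1000+.0007,.060)-samp(c,rr/1000-.0007,.060))),1)) for rr in (10,10.6,11.25,12,12.7,13.4,14.25,15)]
    print(px,c.round(4),r.fun,prof)
    im=p["color"][:,:,::-1];x,y=map(int,proj(p,[*c,.066]));x0=max(0,x-32);y0=max(0,y-32)
    a=cv2.resize(im[y0:y0+64,x0:x0+64],(384,384),interpolation=cv2.INTER_CUBIC);b2=a[:384].copy()
    for rad,z,col in((.016,.066,(255,0,0)),(.01425,.060,(0,255,0)),(.01125,.060,(0,255,255))):
        cv2.polylines(b2,[((circ(c,rad,z)-[x0,y0]+.5)*6).astype(np.int32)],True,col,1)
    out.append(np.vstack([a,b2]))
m=np.hstack(out);cv2.imwrite("pics/fit.png",cv2.resize(m,(800,533)))
E
python3 fit.py
```

```text
(92, 67) [0.6209 0.1456] -58.88701248168945 [(10, 19.3), (10.6, 24.3), (11.25, 25.0), (12, 19.0), (12.7, 9.3), (13.4, -0.1), (14.25, -7.1), (15, -8.7)]
(313, 36) [ 0.6463 -0.0188] -46.37255859375 [(10, 0.8), (10.6, 1.7), (11.25, 2.0), (12, 2.5), (12.7, 5.6), (13.4, 11.5), (14.25, 15.9), (15, 13.8)]
(494, 74) [ 0.6232 -0.1562] -33.256736755371094 [(10, 14.0), (10.6, 17.8), (11.25, 19.3), (12, 17.3), (12.7, 11.5), (13.4, 3.7), (14.25, -3.8), (15, -7.3)]
```

View pics/fit.png

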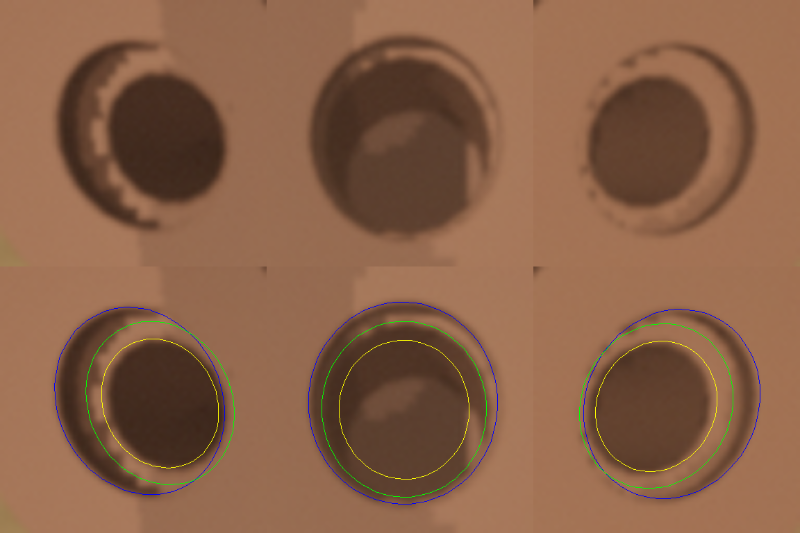

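The overlays are clear: the outer holders match the 22.5 mm bore and the middle one matches 28.5 mm, so I'll go to the middle holder. I'll move nearer for a closer look at it and at how the gauge sits in the hand.

move_arm --increments '[[[1,-0.1,0,0,2],[2,-0.2,0,0,2],[1.8,-0.2,0,0,2],[1,-0.15,0,0,2],[0,0,0,0,2],[0,0,0,0,2],[0,0,0,0,2]]]'

```text
t: 6.7
eef_pos: [0.5868, -0.0219, 0.1868]
orientation: [1.0, 0.011, -0.001, -0.0]
wrist_force: [-0.0, -0.3, -3.9]
width: 0.0295
grip_force: 60.7
```

```bash
cat > fit2.py <<'E'
from h import *
exec(open("fit.py").read().split("out=[]")[0].split("import minimize")[1])
from scipy.optimize import minimize
s=env.state();Rm=R.from_quat(s["orientation"]).as_matrix();e=s["eef_pos"];print(e,Rm.round(4).tolist())
c0=np.array([.6463,-.0188])
f=lambda c:-np.median(samp(c,.0172,.066)-samp(c,.0148,.066))-.3*np.median(samp(c,.0315,.066)-samp(c,.0345,.066))
b=min((f(c0+[i,j]),i,j) for i in np.arange(-.006,.0061,.001) for j in np.arange(-.006,.0061,.001))
c=c0+[b[1],b[2]]
r=minimize(f,c,method="Nelder-Mead",options=dict(initial_simplex=[c,c+[.001,0],c+[0,.001]]));print("socket",r.x.round(4),r.fun)
for q,z in(("gauge",-.0689),("gauge_grip",.0171),("holder_a",-e[2])):
    for d in env.pinpoint(p,q)[:2]: print(q,round(d["conf"],2),np.round(d["point"]),(w(p,d["point"],e[2]+z)-e).round(4))
im=p["color"][:,:,::-1].copy()
T=lambda v:proj(p,e+Rm@np.array(v))
def ring(c,z): # c world
    cv2.polylines(im,[np.round(circ(c,.016,z)).astype(np.int32)],True,(255,0,0),1)
ring(r.x,.066)
for z,rr,col in((.0689,.0105,(0,255,0)),(.019,.02,(255,0,255)),(.013,.02,(255,0,255))):
    cv2.polylines(im,[np.round([T([rr*a,rr*b,z]) for a,b in cs]).astype(np.int32)],True,col,1)
hx=[T([.01732*np.cos(a),.01732*np.sin(a),-.0471]) for a in np.arange(6)*np.pi/3]
cv2.polylines(im,[np.round(hx).astype(np.int32)],True,(0,255,255),1)
o=p["color"][:,:,::-1]
cv2.imwrite("pics/w3.png",cv2.resize(np.hstack([o[:,200:440],im[:,200:440]]),(720,600)))
E
python3 fit2.py
```

```text
[ 0.58663469 -0.02177669  0.18684567] [[0.9997, 0.0229, -0.0016], [0.0229, -0.9997, 0.0001], [-0.0016, -0.0001, -1.0]]
socket [ 0.6455 -0.0184] -27.817676544189453
gauge 0.63 [457. 142.] [ 0.0506 -0.0846 -0.0689]
gauge 0.61 [318. 218.] [-0.0011 -0.     -0.0689]
gauge_grip 0.75 [320. 287.] [-0.0003 -0.0006  0.0171]
gauge_grip 0.58 [459. 141.] [ 0.0612 -0.05    0.0171]
holder_a 0.71 [457. 144.] [ 0.0349 -0.1329 -0.1868]
holder_a 0.68 [146. 140.] [ 0.031   0.1671 -0.1868]
```

View pics/w3.png

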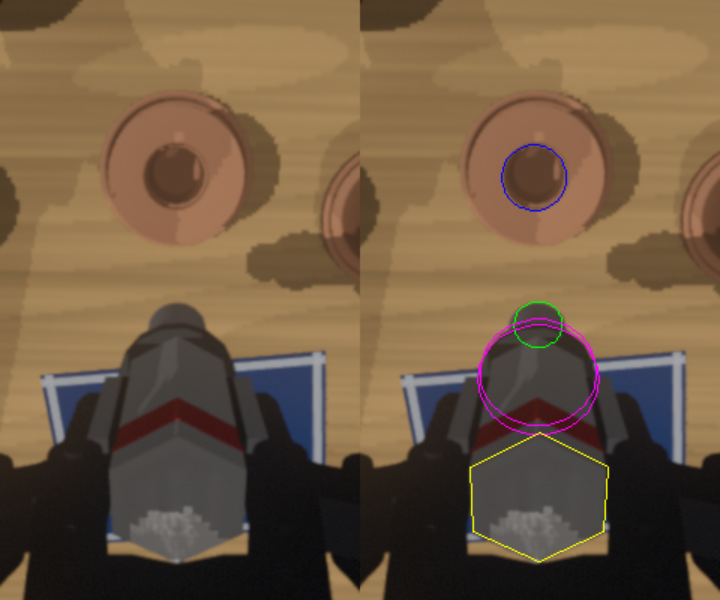

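The overlay matches the held gauge within about 1 mm. The true mouth lies about 2 px further than the blue ring, so the socket is at (0.647, -0.019).

move_arm --increments '[[[1.5,0,0,0,2],[2,-0.1,0,0,2],[1.6,0,0,0,2],[0.9,0,1,0,2],[0,0,1.5,0,2],[0,0,1.3,0,2],[0,0,0,0,2],[0,0,0,0,2],[0,0,0,0,2]]]'

```text
t: 7.65
eef_pos: [0.6473, -0.0192, 0.1495]
orientation: [1.0, 0.012, -0.0, 0.0]
wrist_force: [0.5, 0.6, -2.7]
width: 0.029
grip_force: 60.6
```

move_arm --increments '[[[0,0,0.6,0,2],[0,0,0.6,0,2],[0,0,0.4,0,2],[0,0,0.4,0,2],[0,0,0.3,0,2],[0,0,0.3,0,2],[0,0,0,0,2],[0,0,0,0,2]]]'

```text
t: 8.32
eef_pos: [0.6473, -0.0191, 0.123]
orientation: [1.0, 0.012, -0.0, -0.0]
wrist_force: [0.8, 0.6, -3.3]
width: 0.0292
grip_force: 60.6
```

It's 12 mm deep with no resistance, which confirms the wide socket. I'll lower it fully.

move_arm --increments '[[[0,0,0.5,0,2],[0,0,0.5,0,2],[0,0,0.5,0,2],[0,0,0.5,0,2],[0,0,0.5,0,2],[0,0,0.5,0,2],[0,0,0.3,0,2],[0,0,0,0,2],[0,0,0,0,2],[0,0,0,0,2],[0,0,0,0,2]]]'

```text
t: 9.23
eef_pos: [0.648, -0.0192, 0.0908]
orientation: [1.0, 0.012, 0.0, 0.0]
wrist_force: [0.8, 0.5, -3.8]
width: 0.0292
grip_force: 60.6
```

```bash
python3 - <<'E'
from h import *
p=snap("top"); im=p["color"].astype(int)
m=((im[:,:,2]-im[:,:,0]>25)).astype(np.uint8)*255; m[:200]=0; m[310:]=0; m[:,:280]=0; m[:,430:]=0
k=max(cv2.findContours(m,0,1)[0],key=cv2.contourArea)
W=np.array([w(p,q[0].astype(float),.001)[:2] for q in k],np.float32)*1000
print(cv2.minAreaRect(W))
for d in env.pinpoint(p,"mat"): print(d["conf"],d["point"],w(p,d["point"],.001))
o=env.outline_of(p,"mat")
if o:
    k=max(cv2.findContours(o[0]["region"].astype(np.uint8),0,1)[0],key=cv2.contourArea)
    W=np.array([w(p,q[0].astype(float),.001)[:2] for q in k],np.float32)*1000
    print(o[0]["conf"],cv2.minAreaRect(W))
E
```

```text
((452.2004699707031, -110.27436828613281), (134.15968322753906, 35.5959587097168), 2.773517608642578)
0.78 ((453.63885498046875, -112.76262664794922), (150.76731872558594, 43.06277084350586), 3.5480995178222656)
```

```bash
python3 - <<'E'
from h import *
p=snap("top"); im=cv2.imread("pics/top0.png")[:,:,::-1].astype(int)
m=((im[:,:,2]-im[:,:,0]>0)).astype(np.uint8)*255; m[:215]=0; m[285:]=0; m[:,:310]=0; m[:,400:]=0
k=max(cv2.findContours(m,0,1)[0],key=cv2.contourArea)
W=np.array([w(p,q[0].astype(float),.001)[:2] for q in k],np.float32)*1000
print(cv2.minAreaRect(W))
E
```

```text
((443.2708435058594, -34.38890075683594), (148.01084899902344, 198.6072540283203), 6.594239234924316)
```

move_arm --increments '[[[-0.2,0,0,0,2],[-0.4,0,0,0,2],[-0.6,0,0,0,2],[-0.8,0.05,0,0,2],[-1,0.05,0,0,2],[-1,0.05,0,0,2],[-1,0.05,0,0,2],[-1,0.05,0,0,2],[-1,0.05,0,0,2],[-1,0.05,0,0,2],[-1,0.05,0,0,2],[-1,0.05,0,0,2]]]'

```text
t: 10.43
eef_pos: [0.5474, -0.0261, 0.0909]
orientation: [1.0, 0.012, 0.001, 0.0]
wrist_force: [3.3, 0.1, -0.7]
width: 0.0292
grip_force: 60.7
```

move_arm --increments '[[[-1,0.05,0,0,2],[-1,0.05,0,0,2],[-1,0.05,0,0,2],[-1,0.05,0,0,2],[-1,0.05,0,0,2],[-1,0.05,0,0,2],[-1,0.05,0,0,2],[-1,0.05,0,0,2],[-1,0.05,0,0,2],[-0.8,0,0,0,2],[-0.5,0,0,0,2],[-0.2,0,0,0,2]]]'

```text
t: 11.43
eef_pos: [0.4411, -0.0328, 0.0898]
orientation: [1.0, 0.012, -0.001, -0.0]
wrist_force: [1.6, 0.7, -3.1]
width: 0.0295
grip_force: 60.8
```

move_arm --increments '[[[0,0,0,0,2],[0,0,0,0,2],[0,0,0,0,2],[0,0,0,0,2]]]'

```text
t: 11.77
eef_pos: [0.4415, -0.0326, 0.0894]
orientation: [1.0, 0.012, -0.002, -0.0]
wrist_force: [-1.0, 0.2, -3.5]
width: 0.0293
grip_force: 60.8
```

```bash
python3 - <<'E'
from h import *
s=env.state();print(s["eef_pos"],R.from_quat(s["orientation"]).as_matrix().round(3).tolist(),s["wrist_force"])
p=snap("side");save(p,"side1.png")
for d in env.pinpoint(p,"holder_a")[:3]: print(d["conf"],d["point"],w(p,d["point"],0))
E
```

```text
[ 0.4415219  -0.03264975  0.08944766] [[1.0, 0.023, -0.004], [0.023, -1.0, 0.001], [-0.004, -0.001, -1.0]] [-0.96166892  0.20774307 -3.53415645]
0.94 [340.8, 288.6] [ 0.62053966 -0.16541664  0.        ]
0.9 [327.8, 221.1] [0.62117612 0.14049385 0.        ]
0.66 [264.5, 255.6] [ 0.43873131 -0.02337574  0.        ]
```

View pics/side1.png

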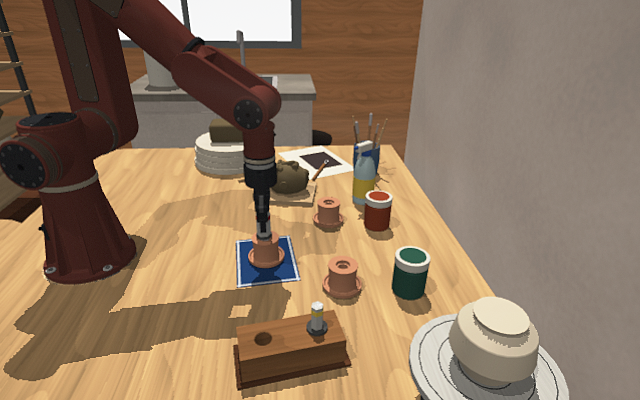

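The holder stands mid-mat, foot at (265,256), and the other two are undisturbed. Now I'll lift the gauge out and carry it towards the stand.

move_arm --increments '[[[0.15,0,0,0,2],[0,0,-0.4,0,2],[0,0,-0.6,0,2],[0,0,-0.8,0,2],[0,0,-1,0,2],[0,0,-1.2,0,2],[0,0,-1.5,0,2],[0,0,-1.8,0,2],[0,0,-1.8,0,2],[0,0,-1,0,2],[0,0,0,0,2]]]'

```text
t: 12.78
eef_pos: [0.4468, -0.0335, 0.1952]
orientation: [1.0, 0.012, 0.004, 0.001]
wrist_force: [1.2, -0.8, -2.6]
width: 0.0289
grip_force: 60.8
```

move_arm --increments '[[[0,1.5,0,0,2],[-0.5,3,0,0,2],[-0.7,3.4,0,0,2],[-0.7,3.4,0,0,2],[-0.7,3.4,0,0,2],[-0.7,3.4,0,0,2],[-0.7,3.4,0,0,2],[-0.7,3.4,0,0,2],[-0.7,3.4,0,0,2],[-0.4,2.5,0,0,2],[0,1.3,0,0,2],[0,0,0,0,2]]]'

```text
t: 13.78
eef_pos: [0.3933, -0.3576, 0.1907]
orientation: [1.0, 0.01, -0.0, 0.0]
wrist_force: [-0.3, -0.4, -3.5]
width: 0.0291
grip_force: 60.8
```

move_arm --increments '[[[0,0,0,0,2],[0,0,0,0,2],[0,0,0,0,2]]]'

```text
t: 14.03
eef_pos: [0.3939, -0.3534, 0.1907]
orientation: [1.0, 0.012, -0.0, -0.001]
wrist_force: [0.2, -0.3, -4.1]
width: 0.0294
grip_force: 60.8
```

```bash
python3 - <<'E'
src=open("fit2.py").read()
src=src.replace("c0=np.array([.6463,-.0188])","ds=env.pinpoint(p,'stand_hole');print([(d['conf'],d['point'],w(p,d['point'],.06).round(4)) for d in ds[:2]]);c0=np.array([.451,-.357])")
src=src.replace(".016,z)",".0155,z)").replace("samp(c,.0172,.066)-samp(c,.0148,.066))-.3*np.median(samp(c,.0315,.066)-samp(c,.0345,.066))","samp(c,.0167,.06)-samp(c,.0143,.06))").replace("ring(r.x,.066)","ring(r.x,.06)").replace("w3.png","w4.png").replace("socket","hole")
open("fit3.py","w").write(src)
E
python3 fit3.py
```

```text
[ 0.39397384 -0.35355242  0.19092749] [[0.9997, 0.025, -0.0005], [0.025, -0.9997, 0.0011], [-0.0004, -0.0011, -1.0]]
[(0.84, [326.4, 120.3], array([ 0.4507, -0.3579,  0.06  ]))]
hole [ 0.4513 -0.356 ] -21.84912109375
gauge 0.74 [320. 221.] [-0.0037 -0.0011 -0.0689]
gauge_grip 0.88 [317. 288.] [-0.001   0.0008  0.0171]
gauge_grip 0.54 [326. 118.] [ 0.0676 -0.0007  0.0171]
holder_a 0.72 [  0. 119.] [ 0.0504  0.3228 -0.1909]
```

View pics/w4.png

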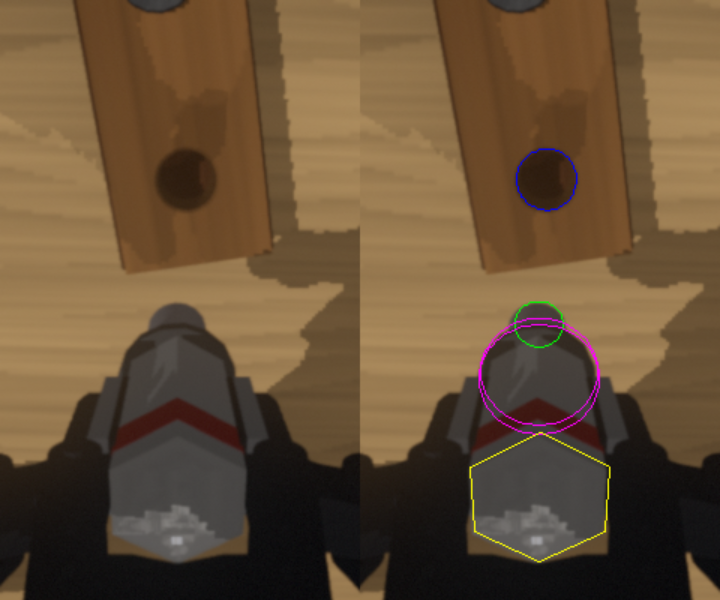

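The hole at (186,180) in the left panel is well ringed, and the gauge is unchanged in the hand. I'll go over the hole.

move_arm --increments '[[[1,0.1,0,0,2],[2,0.2,0,0,2],[1.8,0.2,0,0,2],[1,0,1,0,2],[0,0,1.5,0,2],[0,0,1.5,0,2],[0,0,1,0,2],[0,0,0,0,2],[0,0,0,0,2],[0,0,0,0,2]]]'

```text
t: 15.12
eef_pos: [0.4525, -0.3593, 0.1422]
orientation: [1.0, 0.012, 0.001, 0.001]
wrist_force: [-0.3, -0.9, -2.9]
width: 0.0291
grip_force: 60.7
```

move_arm --increments '[[[0,-0.25,0,0,2],[0,0,0.5,0,2],[0,0,0.5,0,2],[0,0,0.5,0,2],[0,0,0.5,0,2],[0,0,0.4,0,2],[0,0,0,0,2],[0,0,0,0,2]]]'

```text
t: 15.78
eef_pos: [0.4515, -0.356, 0.1166]
orientation: [1.0, 0.012, -0.0, -0.0]
wrist_force: [-0.6, 0.8, -3.6]
width: 0.0299
grip_force: 60.8
```

In the hole with no contact force. I'll lower it the rest of the way.

move_arm --increments '[[[0,0,0.6,0,2],[0,0,0.6,0,2],[0,0,0.6,0,2],[0,0,0.6,0,2],[0,0,0.5,0,2],[0,0,0.5,0,2],[0,0,0.3,0,2],[0,0,0,0,2],[0,0,0,0,2],[0,0,0,0,2]]]'

```text
t: 16.62
eef_pos: [0.452, -0.3565, 0.0805]
orientation: [1.0, 0.012, 0.0, 0.0]
wrist_force: [0.3, -0.5, -4.1]
width: 0.0294
grip_force: 60.8
```

move_arm --increments '[[[0,0,0.15,0,2],[0,0,0,0,2],[0,0,0,0,3.5],[0,0,0,0,5],[0,0,0,0,7],[0,0,0,0,8.5],[0,0,0,0,8.5],[0,0,0,0,8.5],[0,0,0,0,8.5]]]'

```text
t: 17.37
eef_pos: [0.4519, -0.3564, 0.0789]
orientation: [1.0, 0.012, 0.0, 0.0]
wrist_force: [0.8, 0.1, -0.1]
width: 0.0851
grip_force: 0.0
```

move_arm --increments '[[[0,0,-1,0,8.5],[0,0,-2,0,8.5],[0,0,-2.5,0,8.5],[0,0,-2.5,0,8.5],[0,0,-2.5,0,8.5],[0,0,-2.5,0,8.5],[-1.5,0,-1.5,0,8.5],[-2,0,0,0,8.5],[-1.5,0,0,0,8.5],[0,0,0,0,8.5],[0,0,0,0,8.5]]]'

```text
t: 18.28
eef_pos: [0.4016, -0.3576, 0.2246]
orientation: [1.0, 0.011, 0.001, 0.0]
wrist_force: [-0.1, -0.2, 0.7]
width: 0.0852
grip_force: 0.0
```

```bash
python3 - <<'E'
from h import *
for n in("top","side"):
    p=snap(n);save(p,n+"2.png")
    for q,z in(("holder_a",0),("gauge_grip",.096),("mat",.001)):
        for d in env.pinpoint(p,q)[:3]: print(n,q,round(d["conf"],2),np.round(d["point"]),np.round(w(p,d["point"],z),3))
print(env.state()["wrist_force"],env.state()["eef_pos"])
E
```

```text
top holder_a 0.79 [302. 194.] [0.62  0.139 0.   ]
top holder_a 0.62 [354. 250.] [ 0.443 -0.033  0.   ]
top holder_a 0.6 [389. 196.] [ 0.621 -0.145  0.   ]
top gauge_grip 0.6 [464. 250.] [ 0.451 -0.358  0.096]
top mat 0.82 [354. 251.] [ 0.439 -0.033  0.001]
side holder_a 0.93 [263. 258.] [ 0.436 -0.036  0.   ]
side holder_a 0.88 [326. 221.] [0.617 0.139 0.   ]
side holder_a 0.6 [338. 291.] [ 0.612 -0.173  0.   ]
side gauge_grip 0.71 [363. 199.] [0.714 0.095 0.096]
side gauge_grip 0.7 [261. 322.] [ 0.449 -0.355  0.096]
side mat 0.64 [265. 258.] [ 0.439 -0.035  0.001]
[ 0.35861291 -0.74333526  0.90374412] [ 0.40220234 -0.35735462  0.22357217]
```

View pics/side2.png

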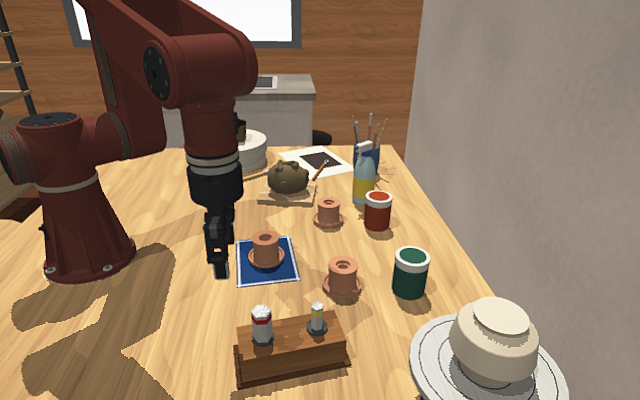

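The gauge is upright in its hole (262,325), the holder is centred on the mat (265,253), and the others are in place.

```bash
python3 -c "
from plant import env
print(env.finish_job())"
```

```text
the job is handed in; nothing more can be done
None
```

The job is handed in: the middle holder, the only wide one, stands centred on the mat and the gauge is back in its hole; I picked that holder from the camera images and put the gauge in no other socket, and no verdict was returned.

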